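# Free the hung selector, then throw reverse on a side-lever race gearbox

### The arm

A 7-joint arm with a two-finger parallel gripper is mounted at the origin on the work surface. World frame = base frame: x ahead of the robot, y to its left, z up, the work surface at z = 0. Lengths are in m, angles in rad, forces in N, time in s.
With the tool pointing down it reaches from about 0.425 to 0.8 m from the base axis. Payload 8.3 kg.
Tool frame: the origin (TCP) lies between the finger pads; the fingertips stand 11 mm ahead of it and the grasp point (between the pads) lies 8 mm behind it; z points along the fingers, y is the line along which they close (so a half turn about z gives the same grasp; the last joint's range is limited). The gripper opens to 85 mm and grips with 20 to 120 N. Pads are 22 mm wide; open, the fingers measure 114 mm over their backs; the gripper's body (76 mm by 85 mm) begins 54 mm behind the grasp point. The pads swing forward as they close: fully open they stand 13 mm farther back than shut.
Start: joints at [-1.371, 0.383, 0.016, 1.37, -0.006, 1.388, -0.046], TCP at [0.162, 0.604, 0.242] pointing down, gripper open.
Joint ranges: [-2.95, 2.95], [-0.25, 2.06], [-1.52, 1.56], [0.18, 2.33], [-1.44, 4.58], [0.02, 2.06], [-3.01, 3.01]. Speed limits (rad/s): [2.39, 2.39, 3.01, 3.01, 3.14, 3.14, 3.14].

### API

Orientations are given as a unit quaternion [x, y, z, w].
In Python, from plant import manip gives the robot as it stands.
- The arm moves only by the tool step_arm, never from a script. Its argument "targets" is a list that holds one entry, the list of rows, each a list of 5 numbers: the opening, from 0 (shut) to 1 (fully open), then the shift along the tool's x, y, z in cm, then the turn about the tool's z in degrees. A call has 1 to 8 rows; each row shifts and turns the commanded pose from where the row before left it, along the tool's axes as they then stand; what a row does not reach is not made up. A row lasts 1/12 s, in which the tool goes at most 41.7 mm and 7.16 degrees, less where a joint would pass 70% of its speed; a pose out of reach is approached as far as the arm can. A call is refused whole if a number of a shift passes 4.17 or a number of a turn 7.16, either way. A call with a gripper value outside its range is refused whole. The fingers move at their own pace and stop on an object; the grip force is fixed at half the most. Time passes only in rows, so rows that do not move let the fingers close. It gives the time, the measured TCP pose, the force, the opening and the grip force at its end, in the units of the state.
- manip.get_state(): the state, without advancing time (a new reading comes with each control period).
- manip.snapshot(name): name is "side" or "top" or "wrist"; returns (picture, depth): 420x560x3 uint8, blue, green, red; 420x560 float32, m along the optical axis (not along the pixel's ray), 0 where there is no reading.
- manip.camera_params(name): a dict with "fx", "fy", "cx", "cy" (pixels), "position" and "attitude" of the camera in the world. Camera axes: x right, y down, z forward; pixel columns grow to the right and rows downward; lengths in m; the calibration is good to about 2 mm. A picture is of the moment at which its call begins: read the wrist's pose just before it. camera_params takes no time and is no camera call; for the wrist camera it gives the pose at the moment of the call.
- manip.close_job(): hands the job in; it is judged then, once.
Trained networks look in the newest picture that a camera, given by its name, has taken for a name from the list of things; names that differ only in an ending like _2 or _b are one class to them, and where a whole thing is asked for, a point or a joint stands for the part that bears it (a point fixed in the world has none). Each returns a list of dicts, best first, with "score" (0 to 1); they miss things now and then, are a little off and sometimes report something else, mostly with a low value. They report only what shows in the picture. A call takes as long as a camera call.
- manip.recognise(camera, label): "at" ([column, row] in pixels, amid what is visible of it).
The state is a dict: "time_s": time; "joint_pos": joint angles; "dq": joint speeds; "tau": joint torques, N m; "tcp_pos": TCP position; "ee_rot": TCP orientation; "contact_force": force on the tool from outside, world axes, zero at the start; "ft_torque": the same for the moment, N m; "width": finger opening in m; "grip_force": force on a finger pad.
Only numpy, scipy, OpenCV 4.12 (cv2) and the standard library are available. Lean on these libraries where they do the work, as an engineer would, in place of code of your own. Each camera call takes 0.05 s, during which the arm holds its last target. There are 200 camera calls.

### The job

The race gearbox on the bench won't take reverse: one of the two plain selector levers is hanging part-way out of neutral, so the interlock holds the other levers fast. Feel gently which plain lever gives, ease it back until it drops into neutral, then throw the red reverse lever fully into gear, towards the tail shaft, and let go. Never force a held lever or squeeze one hard (the fingers together must stay below 40 N on anything), and leave the loose parts lying about undisturbed.

Things in the scene. Friction and masses are not known exactly. Their poses are not given: they have to be found in the camera images.
- gearbox: Fixed race gearbox lying on its side on two wooden blocks; grey case 220 mm (x) by 270 (y), flat aluminium side cover on top at z = 0.200. Origin: on the bench under the middle of the case. y runs along its shafts: +y is the bell-housing end (square flange, thin input shaft), -y the tail (tapered housing, to y = -0.36). The lever studs are on the -x side of their pivots.
- stud_first (a point): Middle (gearbox z = 0.238) of the upright steel stud, 12 mm diameter, z 0.218 to 0.258, free all round, on the tip of the plain dark lever nearest the bell housing. Levers lie flat (top face z = 0.218) and swing level; stud 70 mm from the pivot. A lever throws 20 mm at the stud to either side of its neutral, to a solid stop: in gear. Plain levers: one of the two hangs.
- stud_second (a point): The same stud on the middle plain dark lever. Levers are clocked on their splines up to 8 degrees either way, differently on every box, so a lever's angle does not tell where its neutral is. At the start just one of the two plain levers hangs 6 to 8.5 mm (at the stud) from its neutral, to either side; all others are in neutral.
- stud_reverse (a point): The same stud on the red reverse lever nearest the tail, in neutral at the start. Reverse gear is towards the tail (gearbox -y), 20 mm on, at the solid stop. Any lever off neutral holds the other two in neutral: a held lever yields about 0.5 mm at 12 N, 1.5 mm at 25 N, 2 mm at 40 N, and springs back.
- pivot_first (a point): Pivot of the lever nearest the bell housing, on the gearbox at x = 0.02, y = 0.09, level with the lever (z = 0.214). Feel at every stud: neutral and both gears are sprung detents, about 12 N to push out of, fading to nothing over 4 mm; between them only about 2 N of drag. A stud within 4 mm of a detent is drawn into it.
- pivot_second (a point): Pivot of the middle lever: gearbox x = 0.02, y = 0, z = 0.214.
- pivot_reverse (a point): Pivot of the red lever: gearbox x = 0.02, y = -0.09, z = 0.214.
- piston: Loose forged piston standing on the bench on the robot's side of the gearbox, 90 mm diameter, 60 mm tall; origin under its centre. Leave alone.
- conrod: Loose dark connecting rod lying on the bench on the robot's side of the gearbox near the tail, about 180 mm long, 22 mm thick; origin under its middle. Leave alone.
- spanner: Loose open-ended spanner, 150 mm long, lying on the cover along its far edge (gearbox x about 0.074); origin at its middle, underside. Leave alone.

How it is judged:
At the end, for the whole second after the job is handed in: The red stud ends at least 17.5 mm from where it started, to the tail side (full throw 20 mm), and stays there with the gripper off everything; the interlock lets it go there only with both plain levers back in neutral. Piston, con-rod and spanner within 20 mm of where they lay (distance of stud_reverse from where it was at the start of the episode above 0.0175 m and y of stud_reverse in the frame of gearbox below -0.095 m); the robot touches nothing.
It fails at once if The fingers (both together) or the arm bear on anything with more than 40 N (contact force between any of the fingers, the arm and anything else above 40 N).
It fails at once if The piston is shifted by more than 20 mm (distance of piston from where it was at the start of the episode above 0.02 m).
It fails at once if The spanner is shifted by more than 20 mm (distance of spanner from where it was at the start of the episode above 0.02 m).
It fails at once if The conrod is shifted by more than 20 mm (distance of conrod from where it was at the start of the episode above 0.02 m).
It also fails if it takes over 72 s, if anything falls off the work surface, if the arm or the gripper's body presses on something with over 40 N, if the wrist force passes 120 N, or if a joint passes its speed limit or range.

## Working session

There is one attempt and no reset: what is moved stays moved. The work goes in short steps, Python scripts to look and compute and a tool call to move; the robot and the scene stay as the last step left them, time stands still between calls to the robot, and variables do not carry over. Pictures are saved under pics/ and viewed, at most 10 in all, crops included, and the job is handed in when it is done.

Besides the shell and the picture viewer there is one more tool, called after "Call:" by a JSON object that holds its "method" and its "body". step_arm: Moves the arm, as the interface text tells. Its arguments: {"type":"object","properties":{"targets":{"type":"array"}},"required":["targets"]}

```bash
mkdir -p pics; cat > h.py <<'E'
import numpy as np,cv2
from scipy.spatial.transform import Rotation as R
from plant import manip
def mat(a):
    a=np.array(a,float)
    return a if a.shape==(3,3) else R.from_quat(a).as_matrix()
def world(cp,uv,d):
    p=np.array([(uv[0]-cp['cx'])/cp['fx']*d,(uv[1]-cp['cy'])/cp['fy']*d,d])
    return mat(cp['attitude'])@p+np.array(cp['position'])
def atz(cp,uv,z):
    o=np.array(cp['position']);r=world(cp,uv,1.)-o
    return o+r*(z-o[2])/r[2]
E
python3 - <<'E'
from h import *
s=manip.get_state();print({k:np.round(v,3) for k,v in s.items()})
for c in ['top','side']:
    im,d=manip.snapshot(c);cv2.imwrite(f'pics/{c}0.png',im);cp=manip.camera_params(c);print(c,cp)
    for n in ['gearbox','stud_first','stud_second','stud_reverse','pivot_first','pivot_second','pivot_reverse','piston','conrod','spanner']:
        for r in manip.recognise(c,n)[:2]:
            u=r['at'];dd=d[int(u[1]),int(u[0])]
            print(n,round(r['score'],2),np.round(u,1),np.round(world(cp,u,dd),3))
E
```

```text
{'time_s': np.float64(0.0), 'joint_pos': array([-1.371,  0.384,  0.016,  1.371, -0.006,  1.388, -0.047]), 'dq': array([-0.001, -0.001, -0.001,  0.002, -0.002,  0.   ,  0.   ]), 'tau': array([-1.0000e-03, -6.2760e+01,  8.4400e-01, -3.7182e+01,  1.7000e-02,
        1.4000e-02,  0.0000e+00]), 'tcp_pos': array([0.162, 0.603, 0.241]), 'ee_rot': array([ 0.131,  0.991, -0.001, -0.   ]), 'contact_force': array([-0.283, -0.042, -0.692]), 'ft_torque': array([-0.012, -0.039,  0.035]), 'grip_force': np.float64(0.0), 'width': np.float64(0.086)}
top {'fx': 464.72324833857715, 'fy': 464.72324833857715, 'cx': 270.0967499663936, 'cy': 207.38069292682945, 'position': array([ 0.45715417, -0.00263267,  1.02202357]), 'attitude': array([ 0.71534026, -0.69697168,  0.04493952, -0.02234324])}
gearbox 0.97 [305.5 171.3] [ 0.603 -0.09   0.198]
stud_first 0.7 [246.1 171.5] [0.596 0.016 0.219]
stud_second 0.68 [298.6 176.6] [ 0.589 -0.076  0.221]
stud_reverse 0.76 [351.4 176.9] [ 0.592 -0.169  0.22 ]
pivot_first 0.63 [307.8 174. ] [ 0.598 -0.094  0.199]
pivot_second 0.84 [309.7 172.5] [ 0.601 -0.098  0.197]
pivo
[... 309 characters left out ...]
position': array([ 0.28221555, -0.48091568,  0.77939618]), 'attitude': array([ 0.91157273, -0.22646233,  0.0777532 , -0.33422211])}
gearbox 0.94 [365.  279.7] [ 0.559 -0.189  0.199]
stud_first 0.9 [306.2 161.4] [0.592 0.02  0.215]
stud_second 0.79 [335.6 202.6] [ 0.587 -0.07   0.215]
stud_reverse 0.91 [372.8 246.6] [ 0.589 -0.159  0.216]
pivot_first 0.84 [363.6 273.8] [ 0.562 -0.18   0.2  ]
pivot_second 0.88 [363.5 276.1] [ 0.56  -0.184  0.2  ]
pivot_reverse 0.71 [365.6 275.6] [ 0.564 -0.183  0.198]
piston 0.6 [228.6 308.9] [ 0.413 -0.065  0.059]
conrod 0.74 [268.  375.2] [ 0.425 -0.172  0.021]
conrod 0.61 [365.2 276.9] [ 0.562 -0.185  0.199]
spanner 0.77 [393.7 177.9] [ 0.694 -0.062  0.205]
```

View pics/top0.png

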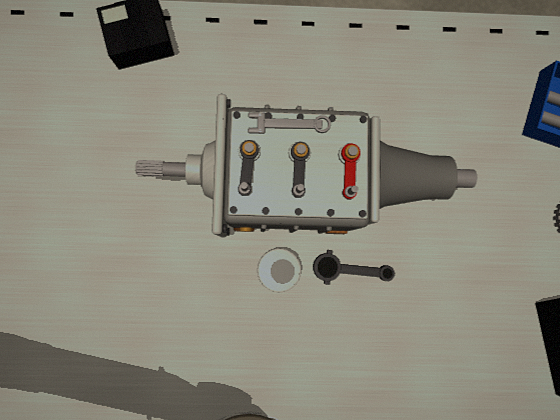

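View pics/side0.png

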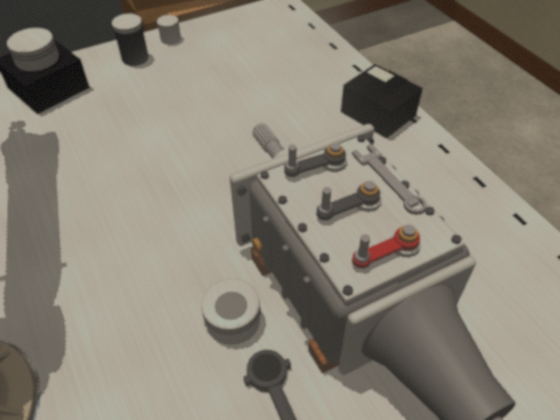

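The top view shows stud tops near (244,188), (298,190) and (352,191), with pivot caps at (250,148), (300,150) and (351,152). The spanner lies along the far edge of the cover. Next I'll measure the studs from depth.

```bash
python3 - <<'E'
from h import *
def pts(c):
    im,d=manip.snapshot(c);cp=manip.camera_params(c)
    v,u=np.mgrid[:420,:560]
    P=np.stack([(u-cp['cx'])/cp['fx']*d,(v-cp['cy'])/cp['fy']*d,d],-1)@mat(cp['attitude']).T+cp['position']
    P[d==0]=np.nan
    return im,cp,P
im,cp,P=pts('top')
cv2.imwrite('pics/topc.png',cv2.resize(im[130:210,220:380],None,fx=5,fy=5,interpolation=cv2.INTER_CUBIC))
for n,(u,v) in dict(s1=(244,188),s2=(298,190),sr=(352,191),p1=(250,148),p2=(300,150),pr=(351,152)).items():
    b=P[v-9:v+10,u-9:u+10].reshape(-1,3); z=b[:,2]
    m=z>(0.25 if n[0]=='s' else 0.222)
    print(n,m.sum(),np.round(b[m].mean(0),4) if m.any() else '', np.round(np.nanmax(z),3))
im,cp,P=pts('side')
for n,(u,v) in dict(s1=(291,152),s2=(326,193),sr=(364,240),p1=(336,150),p2=(370,188),pr=(408,234)).items():
    b=P[v-10:v+11,u-8:u+9].reshape(-1,3); z=b[:,2]
    m=z>(0.25 if n[0]=='s' else 0.222)
    print(n,m.sum(),np.round(b[m].mean(0),4) if m.any() else '', np.round(np.nanmax(z),3))
E
```

```text
s1 42 [0.5661 0.018  0.2568] 0.26
s2 43 [ 0.5659 -0.0759  0.2568] 0.26
sr 42 [ 0.5655 -0.1664  0.2567] 0.261
p1 160 [0.6352 0.0116 0.2304] 0.237
p2 166 [ 0.6352 -0.0777  0.23  ] 0.237
pr 170 [ 0.6342 -0.1671  0.23  ] 0.237
s1 66 [0.5645 0.016  0.2552] 0.259
s2 78 [ 0.5642 -0.0778  0.2556] 0.26
sr 90 [ 0.5639 -0.1681  0.2559] 0.26
p1 197 [0.6332 0.0082 0.2296] 0.236
p2 221 [ 0.6331 -0.0815  0.23  ] 0.236
pr 261 [ 0.6326 -0.1709  0.2302] 0.236
```

View pics/topc.png

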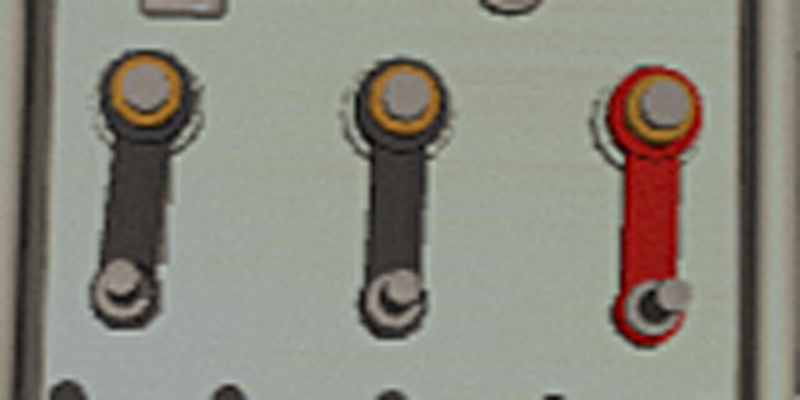

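The stud and pivot positions agree with the given sizes: pitch is about 90 mm, radius about 70 mm, stud tops at 0.258, and the box is nearly square to the world. My plan is to straddle each stud loosely, with the fingers held part-open so they never grip, and nudge it along y. First I lift, turn and travel.

Call:
{"method": "step_arm", "body": {"targets": [[[0.35,0,0,-2,-5],[0.35,0,0,-2,-5],[0.35,0,0,-2,-5.1],[0.35,0,0,-2,0],[0.35,0,0,0,0]]]}}

```text
time_s: 1.62
tcp_pos: [0.1627, 0.6048, 0.3272]
ee_rot: [-0.0, 1.0, 0.003, 0.001]
contact_force: [-0.1, -1.1, 1.2]
width: 0.03
grip_force: 0.0
```

Call:
{"method": "step_arm", "body": {"targets": [[[0.35,-2,-2.9,0,0],[0.35,-2,-2.9,0,0],[0.35,-2,-2.9,0,0],[0.35,-2,-2.9,0,0],[0.35,-2,-2.9,0,0],[0.35,-2,-2.9,0,0],[0.35,-2,-2.9,0,0],[0.35,-2,-2.9,0,0]]]}}

```text
time_s: 2.28
tcp_pos: [0.3231, 0.37, 0.3221]
ee_rot: [-0.0, 1.0, 0.0, -0.0]
contact_force: [1.4, 0.7, -0.1]
width: 0.0299
grip_force: 0.0
```

Call:
{"method": "step_arm", "body": {"targets": [[[0.35,-2,-2.9,0,0],[0.35,-2,-2.9,0,0],[0.35,-2,-2.9,0,0],[0.35,-2,-2.9,0,0],[0.35,-2,-2.9,0,0],[0.35,-2,-2.9,0,0],[0.35,-2,-2.9,0,0],[0.35,0,0,0,0]]]}}

```text
time_s: 2.95
tcp_pos: [0.466, 0.1612, 0.3223]
ee_rot: [0.005, 1.0, -0.001, 0.001]
contact_force: [0.2, -0.2, 0.2]
width: 0.0296
grip_force: 0.0
```

Call:
{"method": "step_arm", "body": {"targets": [[[0.35,-2,-2.9,0,0],[0.35,-2,-2.9,0,0],[0.35,-2,-2.9,0,0],[0.35,-2,-2.9,0,0],[0.35,-2,-2.9,0,0],[0.35,0,0,0,0],[0.35,0,0,0,0],[0.35,0,0,0,0]]]}}

```text
time_s: 3.62
tcp_pos: [0.5626, 0.0243, 0.3218]
ee_rot: [-0.0, 1.0, 0.0, -0.0]
contact_force: [0.3, 1.6, -0.1]
width: 0.0301
grip_force: 0.0
```

```bash
python3 - <<'E'
from h import *
im,d=manip.snapshot('wrist');cp=manip.camera_params('wrist')
cv2.imwrite('pics/w1.png',im)
v,u=np.mgrid[:420,:560]
P=np.stack([(u-cp['cx'])/cp['fx']*d,(v-cp['cy'])/cp['fy']*d,d],-1)@mat(cp['attitude']).T+cp['position']
m=(d>0)&(P[...,2]>.25)&(P[...,2]<.265)
n,l,st,c=cv2.connectedComponentsWithStats(m.astype(np.uint8))
for i in range(1,n):
    if st[i,4]>40: print(st[i,4],c[i].round(),P[l==i].mean(0).round(4))
print(manip.get_state()['tcp_pos'])
E
```

```text
418 [112. 242.] [ 0.5652 -0.0735  0.2565]
364 [269. 242.] [0.5653 0.0196 0.2571]
[0.56248475 0.02510094 0.32195083]
```

View pics/w1.png

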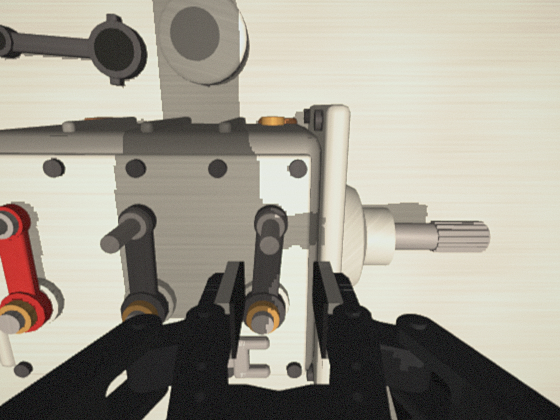

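The wrist view shows the first stud at (269,235), between and ahead of the finger pads. I measure it at (0.565, 0.018). I'll centre on it and go down, slowing near the bottom.

Call:
{"method": "step_arm", "body": {"targets": [[[0.35,-0.25,-0.7,0,0],[0.35,0,0,2,0],[0.35,0,0,2,0],[0.35,0,0,1,0],[0.35,0,0,1,0],[0.35,0,0,1,0],[0.35,0,0,0.7,0],[0.35,0,0,0.7,0]]]}}

```text
time_s: 4.33
tcp_pos: [0.5654, 0.017, 0.238]
ee_rot: [-0.001, 1.0, 0.0, 0.0]
contact_force: [-0.3, 0.5, -0.7]
width: 0.0302
grip_force: 0.0
```

Call:
{"method": "step_arm", "body": {"targets": [[[0.35,0,0,0,0],[0.35,0,0,0,0],[0.35,0,0,0,0]]]}}

```text
time_s: 4.58
tcp_pos: [0.5656, 0.0168, 0.2389]
ee_rot: [-0.0, 1.0, 0.0, 0.0]
contact_force: [0.4, 0.1, 0.7]
width: 0.0298
grip_force: 0.0
```

Call:
{"method": "step_arm", "body": {"targets": [[[0.35,0,-0.2,0,0],[0.35,0,-0.2,0,0],[0.35,0,-0.1,0,0],[0.35,0,0,0,0]]]}}

```text
time_s: 4.92
tcp_pos: [0.5654, 0.0112, 0.2386]
ee_rot: [-0.0, 1.0, -0.0, 0.0]
contact_force: [0.7, 0.4, 0.3]
width: 0.03
grip_force: 0.0
```

Call:
{"method": "step_arm", "body": {"targets": [[[0.35,0,-0.1,0,0],[0.35,0,0,0,0]]]}}

```text
time_s: 5.08
tcp_pos: [0.5653, 0.0106, 0.2383]
ee_rot: [-0.0, 1.0, -0.0, -0.0]
contact_force: [0.4, 0.5, -0.7]
width: 0.03
grip_force: 0.0
```

Call:
{"method": "step_arm", "body": {"targets": [[[0.35,0,-0.1,0,0],[0.35,0,0,0,0]]]}}

```text
time_s: 5.25
tcp_pos: [0.5653, 0.0099, 0.2383]
ee_rot: [-0.0, 1.0, 0.0, -0.0]
contact_force: [-0.3, 0.0, -0.0]
width: 0.03
grip_force: 0.0
```

Call:
{"method": "step_arm", "body": {"targets": [[[0.35,0,-0.1,0,0],[0.35,0,0,0,0]]]}}

```text
time_s: 5.42
tcp_pos: [0.5652, 0.0094, 0.2383]
ee_rot: [-0.001, 1.0, 0.0, -0.0]
contact_force: [-0.3, 1.6, -0.1]
width: 0.0296
grip_force: 1.0
```

Call:
{"method": "step_arm", "body": {"targets": [[[0.35,0,-0.05,0,0],[0.35,0,0,0,0]]]}}

```text
time_s: 5.58
tcp_pos: [0.5652, 0.0089, 0.2383]
ee_rot: [-0.001, 1.0, 0.0, -0.0]
contact_force: [-1.3, 2.7, 0.3]
width: 0.0298
grip_force: 1.5
```

Call:
{"method": "step_arm", "body": {"targets": [[[0.35,0,-0.05,0,0],[0.35,0,0,0,0]]]}}

```text
time_s: 5.75
tcp_pos: [0.5651, 0.0081, 0.2383]
ee_rot: [-0.001, 1.0, 0.0, -0.0]
contact_force: [-2.7, 2.8, 0.7]
width: 0.0301
grip_force: 1.6
```

Call:
{"method": "step_arm", "body": {"targets": [[[0.35,0,-0.05,0,0],[0.35,0,0,0,0]]]}}

```text
time_s: 5.92
tcp_pos: [0.5651, 0.0074, 0.2382]
ee_rot: [-0.0, 1.0, 0.0, -0.0]
contact_force: [-3.1, 2.7, 0.5]
width: 0.0301
grip_force: 1.5
```

The force stays at about 2.7 N while the stud moves, so the first lever seems to be the one that gives. I'll keep going in small steps.

Call:
{"method": "step_arm", "body": {"targets": [[[0.35,0,-0.1,0,0],[0.35,0,0,0,0]]]}}

```text
time_s: 6.08
tcp_pos: [0.5652, 0.006, 0.2382]
ee_rot: [-0.0, 1.0, -0.0, -0.0]
contact_force: [-2.1, 2.9, 0.1]
width: 0.0302
grip_force: 1.2
```

Call:
{"method": "step_arm", "body": {"targets": [[[0.35,0,-0.1,0,0],[0.35,0,0,0,0]]]}}

```text
time_s: 6.25
tcp_pos: [0.5653, 0.0049, 0.2382]
ee_rot: [-0.0, 1.0, -0.0, -0.0]
contact_force: [-1.5, 2.3, -0.1]
width: 0.0299
grip_force: 1.0
```

Call:
{"method": "step_arm", "body": {"targets": [[[0.35,0,-0.1,0,0],[0.35,0,0,0,0]]]}}

```text
time_s: 6.42
tcp_pos: [0.5653, 0.0039, 0.2383]
ee_rot: [-0.0, 1.0, -0.0, 0.0]
contact_force: [-1.4, 1.7, 0.3]
width: 0.03
grip_force: 0.9
```

```bash
cat >> h.py <<'E'
def studs(c):
    im,d=manip.snapshot(c);cp=manip.camera_params(c)
    v,u=np.mgrid[:420,:560]
    P=np.stack([(u-cp['cx'])/cp['fx']*d,(v-cp['cy'])/cp['fy']*d,d],-1)@mat(cp['attitude']).T+cp['position']
    m=(d>0)&(P[...,2]>.245)&(P[...,2]<.265)&(abs(P[...,0]-.565)<.03)
    n,l,st,cc=cv2.connectedComponentsWithStats(m.astype(np.uint8))
    for i in range(1,n):
        if st[i,4]>15: print(c,st[i,4],cc[i].round(),P[l==i].mean(0).round(4))
    return im
E
python3 - <<'E'
from h import *
for c in ['top','side','wrist']: cv2.imwrite(f'pics/{c}2.png',studs(c))
E
```

```text
top 47 [354. 189.] [ 0.5654 -0.1659  0.2557]
side 259 [293. 159.] [ 0.5576 -0.0006  0.2541]
side 96 [326. 193.] [ 0.5639 -0.0784  0.2542]
side 115 [364. 241.] [ 0.5636 -0.1687  0.254 ]
wrist 1236 [227. 301.] [ 0.5583 -0.0153  0.2555]
wrist 2396 [316. 307.] [0.561  0.0173 0.2555]
wrist 1457 [ 69. 314.] [ 0.5645 -0.0739  0.2545]
wrist 22 [230. 309.] [ 0.5563 -0.013   0.2645]
```

Call:
{"method": "step_arm", "body": {"targets": [[[0.35,0,-0.05,0,0],[0.35,0,0,0,0]]]}}

```text
time_s: 6.73
tcp_pos: [0.5654, 0.0037, 0.2383]
ee_rot: [-0.0, 1.0, -0.0, 0.0]
contact_force: [-1.4, 2.3, -0.6]
width: 0.03
grip_force: 0.9
```

Call:
{"method": "step_arm", "body": {"targets": [[[0.35,0,-0.05,0,0],[0.35,0,0,0,0]]]}}

```text
time_s: 6.9
tcp_pos: [0.5654, 0.0035, 0.2383]
ee_rot: [-0.0, 1.0, 0.0, 0.0]
contact_force: [-1.1, 2.5, -0.3]
width: 0.0304
grip_force: 1.2
```

View pics/wrist2.png

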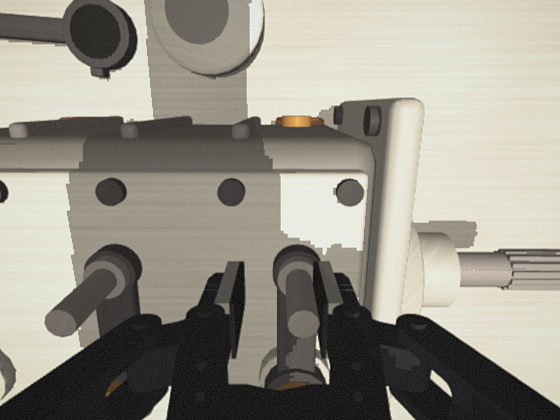

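Call:
{"method": "step_arm", "body": {"targets": [[[0.35,0,0,0,0],[0.35,0,0,0,0],[0.35,0,0,0,0]]]}}

```text
time_s: 7.15
tcp_pos: [0.5654, 0.0034, 0.2383]
ee_rot: [-0.0, 1.0, -0.0, 0.0]
contact_force: [0.8, 2.8, -0.6]
width: 0.0298
grip_force: 1.2
```

Call:
{"method": "step_arm", "body": {"targets": [[[0.35,0,-0.05,0,0],[0.35,0,0,0,0]]]}}

```text
time_s: 7.32
tcp_pos: [0.5653, 0.0029, 0.2383]
ee_rot: [-0.0, 1.0, 0.0, 0.0]
contact_force: [1.2, 2.4, -0.9]
width: 0.03
grip_force: 1.3
```

Call:
{"method": "step_arm", "body": {"targets": [[[0.35,0,-0.05,0,0],[0.35,0,0,0,0]]]}}

```text
time_s: 7.48
tcp_pos: [0.5653, 0.0023, 0.2383]
ee_rot: [-0.0, 1.0, -0.0, 0.0]
contact_force: [0.1, 1.7, -0.3]
width: 0.0297
grip_force: 1.2
```

```bash
python3 - <<'E'
from h import *
a=cv2.imread('pics/side0.png');b,_=manip.snapshot('side')
f=lambda i:cv2.resize(i[130:230,260:390],None,fx=5,fy=5,interpolation=cv2.INTER_CUBIC)[:,:]
o=np.hstack([cv2.resize(f(x),(400,308)) for x in (a,b)]);cv2.imwrite('pics/s3.png',o)
E
```

```text
(no output)
```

View pics/s3.png

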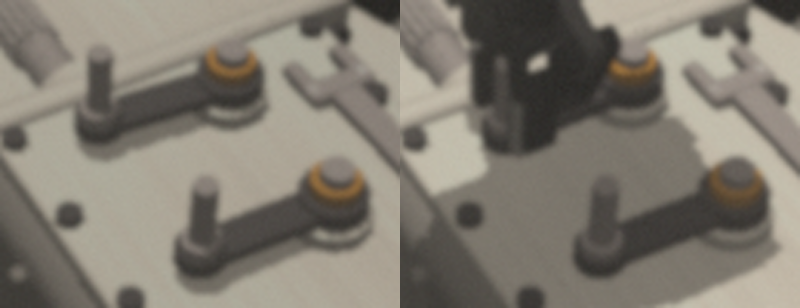

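The lever has followed the finger by about 7 mm at drag level. Its starting offset of +6 to 7 mm from the pivot line means neutral has to be on the -y side, because clocking is at most 8°. I'll go on gently.

Call:
{"method": "step_arm", "body": {"targets": [[[0.35,0,-0.05,0,0],[0.35,0,0,0,0]]]}}

```text
time_s: 7.7
tcp_pos: [0.5653, 0.0017, 0.2383]
ee_rot: [-0.0, 1.0, -0.0, -0.0]
contact_force: [0.2, 2.5, -0.5]
width: 0.0302
grip_force: 1.2
```

Call:
{"method": "step_arm", "body": {"targets": [[[0.35,0,-0.05,0,0],[0.35,0,0,0,0]]]}}

```text
time_s: 7.87
tcp_pos: [0.5652, 0.0012, 0.2383]
ee_rot: [-0.0, 1.0, -0.0, -0.0]
contact_force: [-0.0, 1.6, -0.8]
width: 0.0301
grip_force: 1.1
```

Call:
{"method": "step_arm", "body": {"targets": [[[0.35,0,-0.05,0,0],[0.35,0,0,0,0]]]}}

```text
time_s: 8.03
tcp_pos: [0.5653, 0.0007, 0.2383]
ee_rot: [-0.0, 1.0, -0.0, -0.0]
contact_force: [0.6, 3.4, -0.9]
width: 0.0301
grip_force: 1.1
```

It has been free for 8.7 mm with no detent, so this is away from neutral. I'll reverse and push towards +y with the other finger.

Call:
{"method": "step_arm", "body": {"targets": [[[0.35,0,0.4,0,0],[0.35,0,0.4,0,0],[0.35,0,0.4,0,0],[0.35,0,0.3,0,0],[0.35,0,0.2,0,0],[0.35,0,0,0,0]]]}}

```text
time_s: 8.53
tcp_pos: [0.5653, 0.0183, 0.2383]
ee_rot: [-0.001, 1.0, -0.0, -0.0]
contact_force: [-0.3, 0.1, 0.8]
width: 0.0301
grip_force: 0.0
```

Call:
{"method": "step_arm", "body": {"targets": [[[0.35,0,0.1,0,0],[0.35,0,0.1,0,0],[0.35,0,0,0,0]]]}}

```text
time_s: 8.78
tcp_pos: [0.5652, 0.0192, 0.2383]
ee_rot: [-0.0, 1.0, -0.0, -0.0]
contact_force: [0.0, -1.5, 0.4]
width: 0.0302
grip_force: 1.0
```

Call:
{"method": "step_arm", "body": {"targets": [[[0.35,0,0.1,0,0],[0.35,0,0.1,0,0],[0.35,0,0,0,0]]]}}

```text
time_s: 9.03
tcp_pos: [0.5651, 0.0216, 0.2383]
ee_rot: [-0.0, 1.0, -0.0, -0.0]
contact_force: [-1.9, -2.1, 1.0]
width: 0.0299
grip_force: 1.3
```

Call:
{"method": "step_arm", "body": {"targets": [[[0.35,0,0.1,0,0],[0.35,0,0.1,0,0],[0.35,0,0,0,0]]]}}

```text
time_s: 9.28
tcp_pos: [0.5652, 0.0242, 0.2382]
ee_rot: [-0.001, 1.0, 0.0, -0.0]
contact_force: [-1.3, -1.4, -0.1]
width: 0.0299
grip_force: 1.1
```

Call:
{"method": "step_arm", "body": {"targets": [[[0.35,0,0.1,0,0],[0.35,0,0.1,0,0],[0.35,0,0.1,0,0],[0.35,0,0,0,0]]]}}

```text
time_s: 9.62
tcp_pos: [0.5653, 0.0274, 0.2382]
ee_rot: [-0.001, 1.0, 0.0, -0.0]
contact_force: [-1.6, -2.4, -0.8]
width: 0.0296
grip_force: 0.9
```

Call:
{"method": "step_arm", "body": {"targets": [[[0.35,0,0.1,0,0],[0.35,0,0,0,0]]]}}

```text
time_s: 9.78
tcp_pos: [0.5654, 0.0284, 0.2382]
ee_rot: [-0.001, 1.0, 0.0, 0.0]
contact_force: [-1.7, -1.5, 0.0]
width: 0.0298
grip_force: 0.7
```

Call:
{"method": "step_arm", "body": {"targets": [[[0.35,0,0.1,0,0],[0.35,0,0,0,0]]]}}

```text
time_s: 9.95
tcp_pos: [0.5654, 0.0293, 0.2382]
ee_rot: [-0.001, 1.0, 0.0, 0.0]
contact_force: [-0.4, -1.2, -0.4]
width: 0.0297
grip_force: 0.7
```

Call:
{"method": "step_arm", "body": {"targets": [[[0.35,0,0.1,0,0],[0.35,0,0,0,0]]]}}

```text
time_s: 10.12
tcp_pos: [0.5654, 0.0301, 0.2382]
ee_rot: [-0.0, 1.0, 0.0, 0.0]
contact_force: [-0.9, -1.9, -1.1]
width: 0.0299
grip_force: 0.8
```

Call:
{"method": "step_arm", "body": {"targets": [[[0.35,0,0.1,0,0],[0.35,0,0,0,0]]]}}

```text
time_s: 10.28
tcp_pos: [0.5654, 0.0315, 0.2383]
ee_rot: [-0.001, 1.0, 0.0, 0.0]
contact_force: [-0.1, -0.5, 0.5]
width: 0.03
grip_force: 0.0
```

Contact force dropped to zero, so the stud has jumped ahead into its detent. I'll advance a bit to feel that it sits there.

Call:
{"method": "step_arm", "body": {"targets": [[[0.35,0,0.1,0,0],[0.35,0,0,0,0]]]}}

```text
time_s: 10.45
tcp_pos: [0.5654, 0.0328, 0.2384]
ee_rot: [-0.001, 1.0, 0.0, 0.0]
contact_force: [0.2, -0.1, 0.4]
width: 0.0301
grip_force: 0.0
```

Call:
{"method": "step_arm", "body": {"targets": [[[0.35,0,0.1,0,0],[0.35,0,0,0,0]]]}}

```text
time_s: 10.62
tcp_pos: [0.5653, 0.0334, 0.2383]
ee_rot: [-0.001, 1.0, 0.0, 0.0]
contact_force: [-0.7, 0.1, -0.3]
width: 0.0301
grip_force: 0.0
```

Call:
{"method": "step_arm", "body": {"targets": [[[0.35,0,0.05,0,0],[0.35,0,0,0,0]]]}}

```text
time_s: 10.78
tcp_pos: [0.5653, 0.0336, 0.2383]
ee_rot: [-0.001, 1.0, 0.0, -0.0]
contact_force: [0.1, 0.8, 0.3]
width: 0.0296
grip_force: 0.0
```

Call:
{"method": "step_arm", "body": {"targets": [[[0.35,0,0.05,0,0],[0.35,0,0,0,0]]]}}

```text
time_s: 10.95
tcp_pos: [0.5653, 0.034, 0.2383]
ee_rot: [-0.0, 1.0, 0.0, -0.0]
contact_force: [-0.0, -0.5, -1.2]
width: 0.0298
grip_force: 0.0
```

It is seated in neutral at y ≈ 0.025, inside the predicted 0.024 to 0.027. I'll centre the gap, lift, and go to the reverse stud.

Call:
{"method": "step_arm", "body": {"targets": [[[0.35,0,-0.4,0,0],[0.35,0,-0.45,0,0],[0.35,0,0,-1,0],[0.35,0,0,-2,0],[0.35,0,0,-2,0],[0.35,0,0,-2,0],[0.35,0,0,0,0],[0.35,0,0,0,0]]]}}

```text
time_s: 11.62
tcp_pos: [0.566, 0.0249, 0.3102]
ee_rot: [-0.0, 1.0, 0.0, 0.002]
contact_force: [-0.2, 0.0, -0.8]
width: 0.03
grip_force: 0.0
```

Call:
{"method": "step_arm", "body": {"targets": [[[0.35,0,-3.2,0,0],[0.35,0,-3.2,0,0],[0.35,0,-3.2,0,0],[0.35,0,-3.2,0,0],[0.35,0,-3.2,0,0],[0.35,0,-3.2,0,0],[0.35,0,0,0,0],[0.35,0,0,0,0]]]}}

```text
time_s: 12.28
tcp_pos: [0.5643, -0.1694, 0.3076]
ee_rot: [0.002, 1.0, -0.0, -0.001]
contact_force: [0.2, -0.3, -0.2]
width: 0.0299
grip_force: 0.0
```

```bash
python3 - <<'E'
from h import *
for c in ['side','wrist']: studs(c)
print(manip.get_state()['tcp_pos'])
E
```

```text
side 90 [290. 147.] [0.5652 0.0223 0.2534]
side 99 [326. 193.] [ 0.5638 -0.0785  0.2539]
side 114 [364. 241.] [ 0.5636 -0.1686  0.2541]
wrist 483 [280. 245.] [ 0.5647 -0.1649  0.2558]
wrist 582 [440. 245.] [ 0.565  -0.076   0.2552]
[ 0.56534163 -0.16586924  0.30759266]
```

Call:
{"method": "step_arm", "body": {"targets": [[[0.35,0,0,2,0],[0.35,0,0,1.5,0],[0.35,0,0,1,0],[0.35,0,0,1,0],[0.35,0,0,0.7,0],[0.35,0,0,0.7,0],[0.35,0,0,0,0]]]}}

```text
time_s: 12.97
tcp_pos: [0.5651, -0.1662, 0.238]
ee_rot: [-0.001, 1.0, 0.0, -0.001]
contact_force: [0.2, -0.6, -0.6]
width: 0.0297
grip_force: 0.0
```

```bash
python3 - <<'E'
from h import *
im,d=manip.snapshot('side');cp=manip.camera_params('side')
v,u=np.mgrid[:420,:560]
P=np.stack([(u-cp['cx'])/cp['fx']*d,(v-cp['cy'])/cp['fy']*d,d],-1)@mat(cp['attitude']).T+cp['position']
for y in np.arange(-.25,-.18,.008):
    m=(d>0)&(abs(P[...,0]-.55)<.02)&(abs(P[...,1]-y)<.004); z=P[m][:,2]
    print(round(y,3),m.sum(),np.percentile(z,[50,99]).round(3) if m.any() else '')
print(manip.get_state()['tcp_pos'])
E
```

```text
-0.25 400 [0.118 0.157]
-0.242 453 [0.121 0.164]
-0.234 550 [0.137 0.327]
-0.226 1580 [0.183 0.587]
-0.218 2069 [0.562 0.589]
-0.21 3253 [0.507 0.589]
-0.202 3722 [0.444 0.542]
-0.194 2441 [0.43  0.533]
-0.186 1035 [0.325 0.524]
[ 0.56529807 -0.16637918  0.23887188]
```

The tail flange lies below the fingertips. Now the push towards -y.

Call:
{"method": "step_arm", "body": {"targets": [[[0.35,0,-0.4,0,0],[0.35,0,-0.3,0,0],[0.35,0,-0.2,0,0],[0.35,0,0,0,0]]]}}

```text
time_s: 13.35
tcp_pos: [0.5657, -0.1755, 0.2399]
ee_rot: [-0.0, 1.0, 0.0, 0.0]
contact_force: [-0.3, 2.9, 2.4]
width: 0.0301
grip_force: 1.5
```

Call:
{"method": "step_arm", "body": {"targets": [[[0.35,0,-0.1,0,0],[0.35,0,0,0,0]]]}}

```text
time_s: 13.52
tcp_pos: [0.5657, -0.1756, 0.2399]
ee_rot: [-0.001, 1.0, 0.001, 0.0]
contact_force: [-2.2, 5.5, 4.3]
width: 0.0298
grip_force: 2.7
```

Call:
{"method": "step_arm", "body": {"targets": [[[0.35,0,-0.1,0,0],[0.35,0,0,0,0]]]}}

```text
time_s: 13.68
tcp_pos: [0.5658, -0.1757, 0.2399]
ee_rot: [-0.001, 1.0, 0.001, 0.0]
contact_force: [-1.8, 7.3, 5.4]
width: 0.0298
grip_force: 3.8
```

Call:
{"method": "step_arm", "body": {"targets": [[[0.35,0,-0.1,0,0],[0.35,0,0,0,0]]]}}

```text
time_s: 13.85
tcp_pos: [0.5658, -0.1759, 0.2398]
ee_rot: [-0.002, 1.0, 0.002, -0.0]
contact_force: [-3.4, 10.9, 6.1]
width: 0.0299
grip_force: 5.0
```

Call:
{"method": "step_arm", "body": {"targets": [[[0.35,0,-0.1,0,0],[0.35,0,0,0,0]]]}}

```text
time_s: 14.02
tcp_pos: [0.5658, -0.1761, 0.2398]
ee_rot: [-0.002, 1.0, 0.002, -0.0]
contact_force: [-4.7, 13.4, 7.4]
width: 0.0296
grip_force: 6.1
```

Call:
{"method": "step_arm", "body": {"targets": [[[0.35,0,-0.05,0,0],[0.35,0,0,0,0]]]}}

```text
time_s: 14.18
tcp_pos: [0.5658, -0.1761, 0.2398]
ee_rot: [-0.003, 1.0, 0.003, -0.0]
contact_force: [-5.5, 13.4, 7.5]
width: 0.0298
grip_force: 6.7
```

Call:
{"method": "step_arm", "body": {"targets": [[[0.35,0,-0.05,0,0],[0.35,0,0,0,0]]]}}

```text
time_s: 14.35
tcp_pos: [0.5658, -0.1764, 0.2398]
ee_rot: [-0.003, 1.0, 0.003, -0.0]
contact_force: [-5.4, 13.5, 7.0]
width: 0.0298
grip_force: 6.7
```

Call:
{"method": "step_arm", "body": {"targets": [[[0.35,0,-0.05,0,0],[0.35,0,0,0,0]]]}}

```text
time_s: 14.52
tcp_pos: [0.5656, -0.1779, 0.2398]
ee_rot: [-0.002, 1.0, 0.002, -0.0]
contact_force: [-3.1, 7.6, 4.5]
width: 0.0297
grip_force: 4.0
```

Call:
{"method": "step_arm", "body": {"targets": [[[0.35,0,-0.05,0,0],[0.35,0,0,0,0]]]}}

```text
time_s: 14.68
tcp_pos: [0.5656, -0.1808, 0.2397]
ee_rot: [-0.001, 1.0, 0.001, 0.0]
contact_force: [-0.8, 2.5, 2.6]
width: 0.0297
grip_force: 1.7
```

It is out of its neutral detent, so the interlock has let go. I'll continue the throw.

Call:
{"method": "step_arm", "body": {"targets": [[[0.35,0,-0.15,0,0],[0.35,0,-0.15,0,0],[0.35,0,-0.15,0,0],[0.35,0,-0.15,0,0],[0.35,0,-0.15,0,0],[0.35,0,0,0,0]]]}}

```text
time_s: 15.18
tcp_pos: [0.5655, -0.19, 0.2393]
ee_rot: [0.0, 1.0, -0.0, 0.0]
contact_force: [0.8, 1.1, 0.9]
width: 0.03
grip_force: 0.7
```

Call:
{"method": "step_arm", "body": {"targets": [[[0.35,0,-0.1,0,0],[0.35,0,-0.1,0,0],[0.35,0,-0.1,0,0],[0.35,0,0,0,0]]]}}

```text
time_s: 15.52
tcp_pos: [0.5649, -0.1932, 0.239]
ee_rot: [0.0, 1.0, -0.001, -0.001]
contact_force: [-0.6, -0.5, 0.8]
width: 0.0299
grip_force: 0.0
```

Call:
{"method": "step_arm", "body": {"targets": [[[0.35,0,-0.1,0,0],[0.35,0,-0.1,0,0],[0.35,0,0,0,0]]]}}

```text
time_s: 15.77
tcp_pos: [0.5651, -0.1948, 0.2391]
ee_rot: [0.0, 1.0, -0.0, -0.0]
contact_force: [0.1, -0.3, -0.3]
width: 0.0295
grip_force: 0.0
```

Call:
{"method": "step_arm", "body": {"targets": [[[0.35,0,-0.1,0,0],[0.35,0,0,0,0],[0.35,0,-0.1,0,0],[0.35,0,0,0,0]]]}}

```text
time_s: 16.1
tcp_pos: [0.5653, -0.1952, 0.2391]
ee_rot: [-0.001, 1.0, 0.001, -0.0]
contact_force: [-1.7, 3.7, 1.4]
width: 0.0307
grip_force: 2.2
```

Call:
{"method": "step_arm", "body": {"targets": [[[0.35,0,0.4,0,0],[0.35,0,0.4,0,0],[0.35,0,0.1,-0.5,0],[0.35,0,0,-2,0],[0.35,0,0,-3,0],[0.35,0,0,-3,0],[0.35,0,0,-3,0],[0.35,0,0,0,0]]]}}

```text
time_s: 16.77
tcp_pos: [0.5669, -0.1883, 0.3614]
ee_rot: [-0.0, 1.0, -0.001, 0.005]
contact_force: [0.1, -0.9, 0.4]
width: 0.0299
grip_force: 0.0
```

```bash
python3 - <<'E'
from h import *
studs('side');studs('wrist')
print(manip.get_state()['tcp_pos'],manip.get_state()['contact_force'])
E
```

```text
side 92 [290. 147.] [0.5651 0.0222 0.2535]
side 100 [326. 193.] [ 0.564  -0.0782  0.2537]
side 119 [375. 251.] [ 0.5662 -0.1882  0.2543]
wrist 345 [440. 216.] [ 0.5642 -0.0765  0.2537]
wrist 282 [282. 219.] [ 0.5663 -0.1855  0.2542]
[ 0.56593694 -0.18770599  0.35599551] [ 0.13448655 -0.57143503 -0.73555164]
```

The red stud moved 19.6 mm, the gripper is clear, and the plain levers are in neutral. Handing in.

```bash
python3 -c "
from plant import manip
print(manip.close_job())"
```

```text
the job is handed in; nothing more can be done
None
```

The first plain lever, the one nearest the bell housing, was the one hanging; it is eased back into neutral, the red reverse lever is thrown about 19.6 mm into gear and released, and the job is handed in at about 17 s (the judge gave no verdict).

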